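# Rock a battery pack into a handheld terminal and lock it

## Robot

A 6-joint arm with a two-finger parallel gripper is mounted at the origin on the work surface. World frame = base frame: x ahead of the robot, y to its left, z up, the work surface at z = 0. Lengths are in m, angles in rad, forces in N, time in s.
With the tool pointing down it reaches from about 0.35 to 0.775 m from the base axis. Payload 7.3 kg.
Tool frame: the origin (TCP) lies at the very end of the fingers, on their centre line; the grasp point (between the pads) lies 19 mm behind it; z points along the fingers, y is the direction in which the jaws open and shut (so a half turn about z gives the same grasp; the last joint's range is limited). The gripper opens to 92 mm and grips with 3 to 60 N. Pads are 19 mm wide; open, the fingers measure 130 mm over their backs; the gripper's body (75 mm by 190 mm) begins 47 mm behind the grasp point.
Start: joints at [0.969, 0.342, 1.524, -0, 1.275, -0.146], TCP at [0.231, 0.471, 0.227] pointing down, gripper open.
Joint ranges: [-2.53, 2.53], [-0.77, 2.02], [0.04, 2.7], [-1, 4.14], [0.28, 2.66], [-3.11, 3.11]. Speed limits (rad/s): [2.57, 2.57, 3.14, 3.14, 3.14, 3.14].

## Interface

Orientations are given as [roll, pitch, yaw] about the fixed x, y, z axes, in that order (R = Rz(yaw) Ry(pitch) Rx(roll)).
In Python, from cell import robot gives the robot as it stands. The module is installed in compiled form; this text tells all that it offers.
- The arm moves only by the tool carry_out, never from a script. Its argument "series" is a list of rows, each an object with "jaw": the opening in per cent of the stroke, from 0 (shut) to 100 (fully open); "travel": the shift along the tool's x, y, z in units of 60 mm (1.0 is 60 mm), a list of three; "twist": the turn about the tool's z in units of 6 degrees (1.0 is 6 degrees). A call has 1 to 8 rows; each row shifts and turns the commanded pose from where the row before left it, along the tool's axes as they then stand; what a row does not reach is not made up. A row lasts 1/8 s, in which the tool goes at most 62.5 mm and 10.7 degrees, less where a joint would pass 70% of its speed; a pose out of reach is approached as far as the arm can. A call is refused whole if a number of a shift passes 1 or a number of a turn 1, either way. A call with a gripper value outside its range is refused whole. The fingers move at their own pace and stop on an object; "squeeze" is the grip in N (left out, the last holds). Time passes only in rows, so rows that do not move let the fingers close. It gives the time, the measured TCP pose, the force and the opening at its end, in the units of the state.
- robot.observe(): the state, without advancing time (a new reading comes with each control period).
- robot.read_camera(name): name is "side" or "top"; returns the picture (384x512x3 uint8, blue, green, red); there is no depth.
- robot.calibration(name): a dict with "intrinsics" (3x3 intrinsics, pixels), "cam_to_world" (4x4, takes a point from camera to world coordinates). Camera axes: x right, y up, looking along -z (the intrinsics and any distortion apply to the point x, -y, -z); pixel columns grow to the right and rows downward; lengths in m; the calibration is good to about 2 mm. A picture is of the moment at which its call begins. calibration takes no time and is no camera call.
- robot.hand_in(): hands the job in, once; it reports no verdict.
Trained networks look in the newest picture that a camera, given by its name, has taken for a name from the list of things; names that differ only in an ending like _2 or _b are one class to them, and where a whole thing is asked for, a point or a joint stands for the part that bears it (a point fixed in the world has none). Each returns a list of dicts, best first, with "score" (0 to 1); they miss things now and then, are a little off and sometimes report something else, mostly with a low value. They report only what shows in the picture. A call takes as long as a camera call. They do not tell look-alikes from the thing itself.
- robot.regions_of(camera, query): "pixels" (384x512 bool, what is visible of it) and "xy" ([column, row] in pixels, amid what is visible of it).
The state is a dict: "time": time; "qpos": joint angles; "qvel": joint speeds; "joint_efforts": joint torques, N m; "tool_pos": TCP position; "tool_rot": TCP orientation; "contact_force": force on the tool from outside, world axes, zero at the start; "torque": the same for the moment, N m; "opening": finger opening in m.
Only numpy, scipy, OpenCV 4.12 (cv2) and the standard library are available. Lean on these libraries where they do the work, as an engineer would, in place of code of your own. Each camera call takes 0.05 s, during which the arm holds its last target. There are 200 camera calls.

## Task

On the carrier plate one handheld terminal still has an empty battery bay. Take the blue-labelled pack from the black tray and fit it: tongue first, tail raised, in under the steel lip and back against the sprung contacts, then rock it down until it drops flat in the bay, and slide the yellow lock fully home over its ledge. Work by feel and never force it, as the shell and its contacts crack under a hard push; leave the orange-labelled reject pack and everything else where it is.

Things in the scene. Friction and masses are not known exactly. Their poses are not given: they have to be found in the camera images.
- pack: Battery pack to fit: dark grey, blue label on top with a white chevron pointing to its tongue (-x end); about 165 g, may vary. Main block 72 (x) x 46 (y) x 24 (z) mm; origin: centre of its underside. With tongue and ledge it spans x -42 to +43. Starts flat, right way up, on the tray's floor (5 mm above the table).
- pack_toe (a point): Lower edge, middle, of the end of the pack's tongue: pack x = -42, z = 0; axes as the pack's. The tongue is 44 mm wide, 6 mm thick (z 0 to 6), and runs 6 mm on from the main block along the underside; gold contact pads on its end.
- pack_tail (a point): Top edge, middle, of the end of the pack's tail ledge: pack x = +43, z = 11; axes as the pack's. The ledge is 42 mm wide, z 0 to 11, and runs 7 mm on from the main block.
- pack_reject: Reject pack, the same but with an orange label, in the same tray; which side is which varies. Leave it alone. Same origin and axes as the pack.
- tray: Fixed black antistatic tray, 150 (x) x 250 (y) x 13 mm high outside, walls and floor 5 mm; the packs lie side by side in it, about 110 mm apart along its y. Origin: centre of its underside.
- cradle: Cradle of the empty terminal, fixed: grey plate 230 (x) x 106 (y) x 6 mm with red locators, on the 12 mm carrier plate; origin: centre of its underside. The terminal stands in it back up, held by vacuum, square to it but with play: set down up to 6 mm along x and 2 mm along y off centre. This play is not in the measured poses: feel for it. A like one stands 110 mm off along y; the side varies.
- cradle_done: The neighbour cradle, its terminal already fitted with a pack that stands 12 mm proud of the terminal's back, and locked. Fixed; leave it alone. Same origin and axes as the other.
- bay (a point): Floor centre of the empty bay if the terminal stood central in its cradle: 24 mm above the cradle's underside, x to the lock, z up. Terminal: dark grey, 190 (x) x 84 (y) x 30 mm, back at z = 12 here. Bay 12 mm deep, 47.2 mm wide (y), top edges chamfered 2 mm, tail wall at x = +44: from lip to there is too short for a flat pack. Seated, pack and bay axes agree, pack origin at x = +1.
- lip (a point): Middle of the free top edge of the steel lip at the bay's -x end, terminal central: bay x = -37, z = 11; axes as the bay's; shifts with the terminal. The lip is 2.5 mm thick and covers the undercut (8.5 mm high, 8 mm deep, end wall at bay x = -45) into which the pack's tongue goes.
- contacts_face (a point): Middle of the face of the sprung contacts in the undercut under the lip, terminal central: bay x = -39.5, z = 3 while free; shifts with the terminal. 30 mm wide, z 1 to 5.5. They give 4 mm towards -x and push back with 3 N at first touch to 7 N fully in, so they push the seated pack against the tail wall.
- lock_rib (a point): Centre of the top of the yellow lock's thumb rib, lock open, terminal central: bay x = +70, z = 24.8; shifts with the terminal; does not follow the lock. Rib 8 (x) x 24 (y) x 8 (z) mm on a 4 mm slide plate. Push its +x face to -x to lock; behind it the terminal's back lies 12.8 mm lower. 6 mm high guide rails each side, y 13.5 to 17.5, bay x 48 to 84.
- lock (a joint): Lock slide: 0 = open, 0.008 m = fully home (rib 8 mm towards -x, plate over the pack's ledge). About 2 N of friction, stays where left; may start up to 1.5 mm in. The plate passes 1.8 mm over the ledge of a flat pack and is blocked by one that is not flat.
- driver: Blue-handled screwdriver lying near the front left of the table; bystander.
- label_roll: Roll of teal labels, 76 mm across, 24 mm high, lying flat behind the tray; bystander.
- locator: Loose brick-red locator block, 60 x 30 x 22 mm, near right; bystander.
- tweezers: Steel tweezers lying near right; bystander.
Not all that is in view belongs to the job. What is shaped like the pack but green or turquoise is not meant.

How it is judged:
On the way, in this order (a step that is already met when the one before it is completed fails the run):
1. the pack's tongue is down in the contact end of the bay with its tail still raised (horizontal distance between pack_toe and contacts_face below 0.014 m and z of pack_toe in the frame of bay between -0.003 and 0.006 m and z of pack_tail in the frame of bay above 0.016 m), for 0.05 s.
2. the pack lies flat in the bay, the lock still open (z of pack in the frame of bay below 0.0015 m and angle between pack's own z axis and vertical below 0.025 rad and z of pack_tail in the frame of bay below 0.0125 m and horizontal distance between pack and bay below 0.009 m and value of joint lock below 0.004 m), for 0.2 s.
At the end, for the whole second after the job is handed in: The blue pack is released and at rest flat on the floor of the empty bay (within 1.5 mm of the floor and 0.025 rad of level, in line with the bay), its tongue under the lip, and the lock is closed over its ledge (at least 6.5 of 8 mm) (z of pack in the frame of bay below 0.0015 m and angle between pack's own z axis and vertical below 0.025 rad and z of pack_tail in the frame of bay below 0.0125 m and horizontal distance between pack and bay below 0.009 m and angle between the x axis of pack and the x axis of bay, either way round below 0.05 rad and value of joint lock above 0.0065 m and linear speed of pack below 0.01 m/s); the robot touches nothing.
It fails at once if the pack is forced against the terminal with more than 30 N (contact force between pack and cradle above 30 N).
It fails at once if the robot pushes the terminal or its lock with more than 20 N (contact force between any of the fingers, the arm and cradle above 20 N).
It fails at once if the reject pack is moved by more than 10 mm (distance of pack_reject from where it was at the start of the episode above 0.01 m).
It fails at once if the fitted terminal is struck (contact force between any of pack, the fingers, the arm and cradle_done above 10 N).
It fails at once if a bystander is disturbed by more than 20 mm (distance of any of driver, label_roll, locator, tweezers from where it was at the start of the episode above 0.02 m).
It also fails if it takes over 67 s, if anything falls off the work surface, if the arm or the gripper's body presses on something with over 40 N, if the wrist force passes 120 N, or if a joint passes its speed limit or range.

## Working session

There is one attempt and no reset: what is moved stays moved. The work goes in short steps, Python scripts to look and compute and a tool call to move; the robot and the scene stay as the last step left them, time stands still between calls to the robot, and variables do not carry over. Pictures are saved under pics/ and viewed, about 8 in all and at most 12, crops included, and the job is handed in when it is done.

Besides the shell and the picture viewer there is one more tool, called after "Request:" as name([rows], argument=value, ...), one row to a line, values as JSON. carry_out: Moves the arm, as the interface text tells. Its arguments: {"type":"object","properties":{"series":{"type":"array"},"squeeze":{"type":"number"}},"required":["series"]}

```bash
mkdir -p pics; cat > h.py <<'E'
import numpy as np, cv2
from cell import robot
def ray(cam,px,z):
    c=robot.calibration(cam);K=np.array(c["intrinsics"]);T=np.array(c["cam_to_world"])
    p=np.linalg.inv(K)@np.array([px[0],px[1],1.]);d=T[:3,:3]@np.array([p[0],-p[1],-1.])
    o=T[:3,3];return o+d*(z-o[2])/d[2]
def proj(cam,P):
    c=robot.calibration(cam);K=np.array(c["intrinsics"]);T=np.linalg.inv(np.array(c["cam_to_world"]))
    q=T[:3,:3]@np.asarray(P,float)+T[:3,3];u=K@np.array([q[0],-q[1],-q[2]]);return u[:2]/u[2]
E
python3 - <<'E'
from h import *
s=robot.observe();print(s)
for c in("top","side"):
    im=robot.read_camera(c);cv2.imwrite(f"pics/{c}0.png",im);cal=robot.calibration(c);print(c,cal)
for n in("pack","pack_reject","tray","cradle","cradle_done","lock"):
    for r in robot.regions_of("top",n):
        m=r["pixels"].astype(np.uint8);pts=np.argwhere(m)[:,::-1].astype(np.float32)
        print(n,round(r["score"],2),r["xy"],m.sum(),cv2.minAreaRect(pts))
E
```

```text
{'time': 0.0, 'qpos': array([ 9.69000408e-01,  3.42739842e-01,  1.52499240e+00, -7.26953222e-06,
        1.27538447e+00, -1.45996437e-01]), 'qvel': array([-1.77786178e-04,  8.80978180e-04, -2.95611098e-05, -9.75627843e-04,
        1.10930133e-03, -3.75135143e-04]), 'joint_efforts': array([ 1.18110063e-03, -4.31243169e+01, -2.44219190e+01,  7.17825419e-02,
        5.60674549e-02, -1.39058270e-04]), 'tool_pos': array([0.23085079, 0.4710856 , 0.22604466]), 'tool_rot': array([-3.14008379e+00, -2.14840713e-04,  2.68579513e+00]), 'contact_force': array([0.06283359, 0.26591961, 0.42438607]), 'torque': array([-0.02186592, -0.02186991, -0.00287387]), 'opening': 0.09164597791298786}
top {'intrinsics': array([[355.61426762,   0.        , 256.67368233],
       [  0.        , 355.61426762, 188.32295538],
       [  0.        ,   0.        ,   1.        ]]), 'cam_to_world': array([[ 2.38830053e-02,  9.85157613e-01, -1.69982587e-01,
         3.46143863e-01],
       [-9.99701433e-01,  2.44128812e-02,  1.02752338e-03,
        -2.94940855e-02],
       [ 5.16203719e-03,  1.69907296e-01,  9.85446530e-01,
[... 1245 characters left out ...]
 88.33971405029297)
cradle 0.61 [162.3, 181.3] 2760 ((162.58816528320312, 183.4125518798828), (37.660194396972656, 78.09506225585938), 4.635463237762451)
cradle_done 0.97 [199.4, 189.4] 2832 ((199.937744140625, 184.93206787109375), (38.963191986083984, 77.70919036865234), 2.4895527362823486)
cradle_done 0.6 [163.7, 184.0] 2862 ((162.46189880371094, 183.3876495361328), (38.05591583251953, 78.18363952636719), 4.467158794403076)
cradle_done 0.32 [293.9, 119.2] 332 ((292.0, 126.5), (23.0, 22.0), 90.0)
lock 0.67 [201.5, 188.9] 2828 ((200.11090087890625, 185.22567749023438), (37.177459716796875, 78.40950775146484), 3.5763344764709473)
lock 0.61 [160.6, 159.4] 94 ((162.0, 160.5), (11.0, 8.0), 90.0)
```

```bash
python3 - <<'E'
import cv2
a=cv2.imread("pics/top0.png");cv2.imwrite("pics/t1.png",cv2.resize(a[110:260,120:360+60],None,fx=2.6,fy=2.6,interpolation=cv2.INTER_CUBIC))
b=cv2.imread("pics/side0.png");cv2.imwrite("pics/s1.png",cv2.resize(b,None,fx=1.5,fy=1.5,interpolation=cv2.INTER_CUBIC))
E
```

```text
(no output)
```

View pics/t1.png

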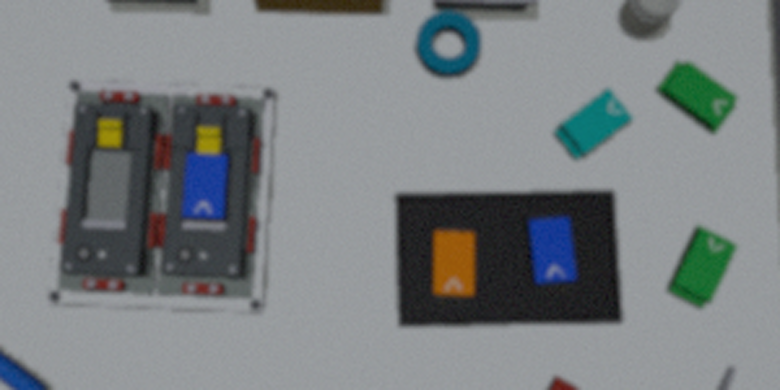

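View pics/s1.png

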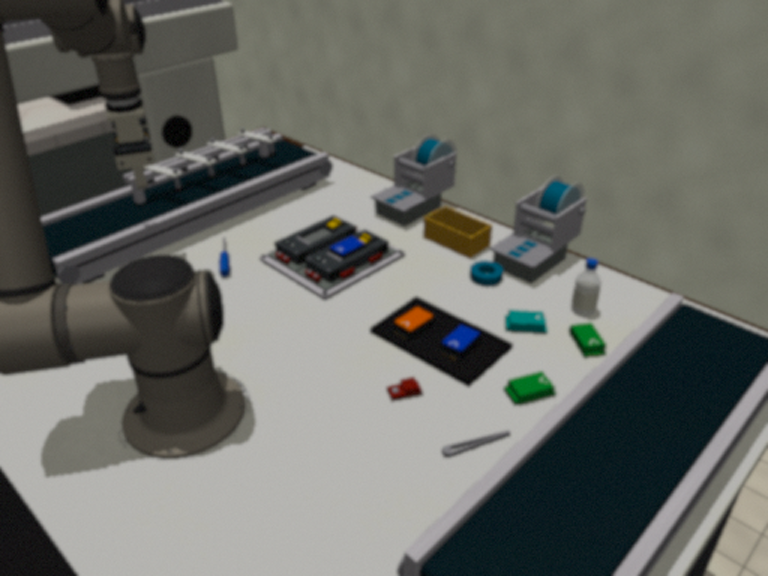

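The top view (crop 2.6x, offset 120,110) shows the empty terminal on the left at crop (110,190), with its lock at the top (+x). The fitted terminal is on the right at (205,190). The blue pack is in the tray at (552,250) with its chevron towards -x, and the orange reject is at (453,263). Next I'll measure by colour.

```bash
cat > m.py <<'E'
from h import *
def blobs(cam,im,lo,hi,z,name,roi=None,amin=30):
    hsv=cv2.cvtColor(im,cv2.COLOR_BGR2HSV);m=cv2.inRange(hsv,lo,hi)
    n,l,st,c=cv2.connectedComponentsWithStats(m)
    for i in range(1,n):
        if st[i,4]<amin: continue
        if roi and not(roi[0]<c[i][0]<roi[1] and roi[2]<c[i][1]<roi[3]): continue
        cn=max(cv2.findContours((l==i).astype(np.uint8),0,1)[0],key=cv2.contourArea).reshape(-1,2)
        w=np.array([ray(cam,p,z)[:2] for p in cn],np.float32)*1000
        r=cv2.minAreaRect(w)
        print(cam,name,"px",c[i].round(1),st[i,4],"cent",(ray(cam,c[i],z)*1000).round(1),"rect",np.round(r[0],1),np.round(r[1],1),round(r[2],1))
E
python3 - <<'E'
from m import *
for c in("top","side"):
    im=cv2.imread(f"pics/{c}0.png")
    blobs(c,im,(108,120,60),(130,255,255),.029,"blue z29")
    blobs(c,im,(108,120,60),(130,255,255),.060,"blue z60")
    blobs(c,im,(20,120,80),(35,255,255),.0565,"yellow",None,15)
    blobs(c,im,(8,120,80),(18,255,255),.029,"orange",None,15)
im=cv2.imread("pics/top0.png")
cv2.imwrite("pics/t2.png",cv2.resize(im[138:232,135:230],None,fx=6,fy=6,interpolation=cv2.INTER_CUBIC))
E
```

```text
top blue z29 px [378.1 101.7] 43 cent [ 797.9 -392.9   29. ] rect [ 798.4 -392.6] [19.3 25.5] 46.3
top blue z29 px [198.5 180.8] 410 cent [539.6 139.3  29. ] rect [539.9 139.1] [50.7 74.5] 88.7
top blue z29 px [332.1 205.5] 441 cent [ 476.8 -249.    29. ] rect [ 476.4 -249.2] [76.1 50.2] 5.9
top blue z29 px [124.  253.3] 189 cent [327.3 337.7  29. ] rect [327.7 338.6] [82.2 21. ] 56.1
top blue z60 px [378.1 101.7] 43 cent [ 784.1 -381.9   60. ] rect [ 784.6 -381.5] [18.7 24.7] 46.3
top blue z60 px [198.5 180.8] 410 cent [533.7 134.2  60. ] rect [534. 134.] [49.2 72.3] 88.7
top blue z60 px [332.1 205.5] 441 cent [ 472.8 -242.4   60. ] rect [ 472.5 -242.5] [73.8 48.6] 5.9
top blue z60 px [124.  253.3] 189 cent [327.9 326.6  60. ] rect [328.2 327.4] [79.7 20.3] 56.1
top yellow px [237.5  82. ] 22 cent [836.8  34.2  56.5] rect [836.8  34.2] [ 0.  62.5] 1.5
top yellow px [243.2  98.7] 906 cent [784.6  15.6  56.5] rect [794.8  17.9] [ 78.6 144.7] 1.5
top yellow px [161.7 161. ] 103 cent [589.6 242.8  56.5] rect [589.5 243.5] [30.3 25.7] 3.8
top yellow px [199.8 163.2] 91 cent [585.7 133.7 
[... 398 characters left out ...]
t [ 479.7 -248.1] [80. 51.] 7.0
side blue z60 px [230.4 163.2] 179 cent [534.  137.7  60. ] rect [536.8 137. ] [55.9 80.8] 89.4
side blue z60 px [149.1 175.8] 52 cent [290.8 278.7  60. ] rect [293.3 280.1] [96.9 16.4] 55.2
side blue z60 px [306.9 224.7] 289 cent [ 447.2 -271.6   60. ] rect [ 448.2 -270.9] [77.1 49.1] 7.0
side yellow px [302.9 150.1] 238 cent [784.6  14.   56.5] rect [797.4  20.3] [165.  91.] 87.8
side yellow px [221.9 148.2] 43 cent [591.1 243.7  56.5] rect [592.  244.7] [45.3 27.7] 20.3
side yellow px [243.1 157.8] 33 cent [594.6 135.5  56.5] rect [594.2 135.3] [42.1 21.1] 31.1
side orange px [275.5 212. ] 255 cent [ 461.7 -139.1   29. ] rect [ 462.3 -139.2] [78.3 52.5] 0.7
```

View pics/t2.png

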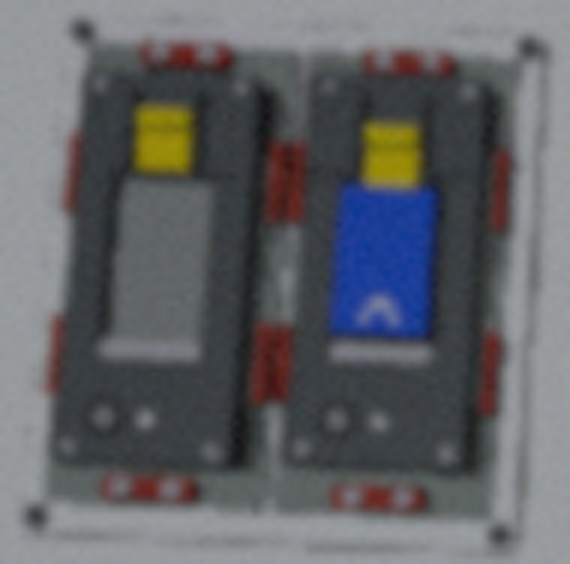

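```bash
python3 - <<'E'
from h import *
im=cv2.imread("pics/top0.png").astype(int)
P=lambda u,v,z:(ray("top",((u-2.5)/6+135,(v-2.5)/6+138),z)*1000).round(1)[:2]
for n,u,v,z in [("lipE edge",150,341,.047),("lipE mid",150,350,.047),("lipE L",98,350,.047),("lipE R",200,351,.047),
 ("lipD mid",381,353,.047),("lipD edge",381,343,.047),("bayfloorTop",166,180,.048),("termTL",90,70,.048),("termTR",262,80,.048),("termBL",50,460,.048),("termBR",235,468,.048),
 ("sE1",98,84,.048),("sE2",243,91,.048),("sE3",67,446,.048),("sE4",212,453,.048),
 ("sD1",328,86,.048),("sD2",471,93,.048),("sD3",301,448,.048),("sD4",447,455,.048),
 ("wallR top",213,185,.048),("wallR bot",202,340,.048),("wallL top",122,185,.042),("wallL bot",108,330,.042),
 ("locE+x a",159,50,.03),("locE+x b",207,52,.03),("locE-x a",119,486,.03),("locE-x b",172,489,.03),
 ("c1",82,30,.012),("c2",530,46,.012),("c3",37,516,.012),("c4",499,535,.012)]:
    print(n,P(u,v,z))
E
```

```text
lipE edge [494.2 244.7]
lipE mid [489.9 244.4]
lipE L [489.3 269. ]
lipE R [490.  220.8]
lipD mid [491.2 135.2]
lipD edge [495.9 135.5]
bayfloorTop [572.2 242.3]
termTL [625.7 282.7]
termTR [622.8 199.4]
termBL [436.6 287.3]
termBR [435.  200.5]
sE1 [618.8 278.3]
sE2 [617.1 208.2]
sE3 [443.4 279.8]
sE4 [441.7 211.7]
sD1 [620.6 167.4]
sD2 [618.9  98.2]
sD3 [445.1 170.2]
sD4 [443.5 101.6]
wallR top [570.3 219.6]
wallR bot [495.1 219.9]
wallL top [570.5 264.9]
wallL bot [499.7 266.4]
locE+x a [641.8 255.2]
locE+x b [641.4 231.5]
locE-x a [426.6 259.2]
locE-x b [425.8 234. ]
c1 [656.4 299.5]
c2 [653.8  74.3]
c3 [412.6 302.8]
c4 [408.9  79.5]
```

```bash
cat > plan.py <<'E'
from h import *
def plan(way,start=None,step=58):
    """way: list of (x,y,z mm, yaw); prints rows in tool units (travel/60mm, twist/6deg)"""
    s=robot.observe();p=s["tool_pos"]*1000;a=s["tool_rot"][2]
    if start is not None:p,a=np.array(start[:3],float),start[3]
    for w in way:
        q=np.array(w[:3],float);da=(w[3]-a+np.pi)%(2*np.pi)-np.pi
        n=int(max(1,np.ceil(np.linalg.norm(q-p)/step),np.ceil(abs(da)/np.radians(6)-1e-6)))
        for i in range(n):
            d=(q-p)/(n-i);R=np.array([[np.cos(a),np.sin(a),0],[np.sin(a),-np.cos(a),0],[0,0,-1]])
            t=(R.T@d/60).round(3);tw=round(-np.degrees(da)/6/n,3)
            print(t.tolist(),tw);p=p+R@(t*60);a-=np.radians(6*tw)
        print("--",w)
def st():
    s=robot.observe();print(round(s["time"],2),(s["tool_pos"]*1000).round(1),s["tool_rot"].round(3),s["contact_force"].round(2),s["torque"].round(2),round(s["opening"]*1000,1))
E
python3 -c "
from plan import *
plan([(420,330,227,np.pi),(490,-40,150,3.246),(501.4,-246.5,100,3.246)],step=60)"
```

```text
[-0.773, -0.146, -0.001] -0.87
[-0.757, -0.216, -0.001] -0.87
[-0.734, -0.284, -0.001] -0.87
[-0.705, -0.349, -0.001] -0.87
[-0.67, -0.411, -0.002] -0.87
-- (420, 330, 227, 3.141592653589793)
[-0.167, -0.881, 0.183] -0.143
[-0.154, -0.883, 0.183] -0.143
[-0.14, -0.886, 0.183] -0.143
[-0.127, -0.888, 0.184] -0.143
[-0.114, -0.889, 0.183] -0.143
[-0.1, -0.891, 0.184] -0.143
[-0.087, -0.892, 0.183] -0.143
-- (490, -40, 150, 3.246)
[0.042, -0.861, 0.208] 0.0
[0.043, -0.861, 0.209] 0.0
[0.042, -0.86, 0.208] 0.0
[0.043, -0.861, 0.209] 0.0
-- (501.4, -246.5, 100, 3.246)
```

Request:
carry_out([
  {"jaw": 76, "travel": [-0.77, -0.15, 0], "twist": -0.87},
  {"jaw": 76, "travel": [-0.76, -0.22, 0], "twist": -0.87},
  {"jaw": 76, "travel": [-0.73, -0.28, 0], "twist": -0.87},
  {"jaw": 76, "travel": [-0.7, -0.35, 0], "twist": -0.87},
  {"jaw": 76, "travel": [-0.67, -0.41, 0], "twist": -0.87},
  {"jaw": 76, "travel": [-0.17, -0.88, 0.18], "twist": -0.14},
  {"jaw": 76, "travel": [-0.15, -0.88, 0.18], "twist": -0.14},
  {"jaw": 76, "travel": [-0.14, -0.89, 0.18], "twist": -0.14},
], squeeze=8)

```text
time: 1.4
tool_pos: [0.4495, 0.1698, 0.1941]
tool_rot: [3.141, 0.001, -3.097]
contact_force: [1.5, -0.3, -0.2]
opening: 0.0697
```

Request:
carry_out([
  {"jaw": 76, "travel": [-0.13, -0.89, 0.18], "twist": -0.14},
  {"jaw": 76, "travel": [-0.11, -0.89, 0.18], "twist": -0.14},
  {"jaw": 76, "travel": [-0.1, -0.89, 0.18], "twist": -0.14},
  {"jaw": 76, "travel": [-0.09, -0.89, 0.18], "twist": -0.14},
  {"jaw": 76, "travel": [0.04, -0.86, 0.2], "twist": 0},
  {"jaw": 76, "travel": [0.04, -0.86, 0.2], "twist": 0},
  {"jaw": 76, "travel": [0.04, -0.86, 0.2], "twist": 0},
  {"jaw": 76, "travel": [0, 0, 0], "twist": 0},
])

```text
time: 2.4
tool_pos: [0.4973, -0.1979, 0.1141]
tool_rot: [3.141, -0.001, -3.044]
contact_force: [-0.3, -0.1, -0.6]
opening: 0.0698
```

```bash
python3 -c "
from plan import *
st();plan([(501.4,-246.5,60,3.246),(501.4,-246.5,18,3.246)],step=60)"
```

```text
2.4 [ 497.3 -197.9  114.1] [ 3.141e+00 -1.000e-03 -3.044e+00] [-0.28 -0.13 -0.61] [0.1  0.08 0.03] 69.8
[0.006, -0.406, 0.451] -0.031
[0.006, -0.406, 0.45] -0.031
-- (501.4, -246.5, 60, 3.246)
[0.0, -0.0, 0.7] -0.0
-- (501.4, -246.5, 18, 3.246)
```

Request:
carry_out([
  {"jaw": 76, "travel": [0.006, -0.406, 0.45], "twist": -0.03},
  {"jaw": 76, "travel": [0.006, -0.406, 0.45], "twist": -0.03},
  {"jaw": 76, "travel": [0, 0, 0], "twist": 0},
])

```text
time: 2.78
tool_pos: [0.5011, -0.2429, 0.0595]
tool_rot: [3.139, -0.003, -3.034]
contact_force: [0.5, 0.7, -0.9]
opening: 0.0693
```

```bash
python3 - <<'E'
from plan import *
from m import blobs
st()
im=robot.read_camera("top");cv2.imwrite("pics/top1.png",im);b=robot.read_camera("side");cv2.imwrite("pics/side1.png",b)
c=np.hstack([cv2.resize(im[160:250,280:380],(500,450),interpolation=cv2.INTER_CUBIC),cv2.resize(b[190:262,260:340],(300,270),interpolation=cv2.INTER_CUBIC).copy() if 0 else cv2.resize(b[180:270,265:325],(300,450),interpolation=cv2.INTER_CUBIC)])
cv2.imwrite("pics/v3.png",c)
E
```

```text
2.77 [ 501.1 -242.9   59.5] [ 3.139e+00 -3.000e-03 -3.034e+00] [ 0.45  0.7  -0.92] [ 0.09 -0.02 -0.  ] 69.3
```

View pics/v3.png

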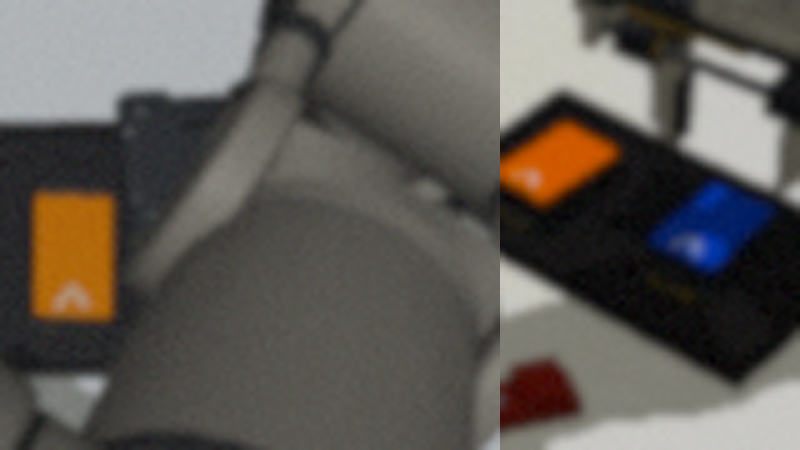

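The side view shows the open fingers straddling the blue pack (v3 ~(715,225)) and the orange pack clear of them. Now I'll descend.

Request:
carry_out([
  {"jaw": 76, "travel": [0, -0.05, 0.3], "twist": 0},
  {"jaw": 76, "travel": [0, 0, 0.3], "twist": 0},
  {"jaw": 76, "travel": [0, 0, 0.09], "twist": 0},
  {"jaw": 76, "travel": [0, 0, 0], "twist": 0},
  {"jaw": 76, "travel": [0, 0, 0], "twist": 0},
])

```text
time: 3.5
tool_pos: [0.5028, -0.2464, 0.0203]
tool_rot: [-3.141, 0.001, -3.033]
contact_force: [-0.3, 0.2, 0.2]
opening: 0.0696
```

Request:
carry_out([
  {"jaw": 76, "travel": [0, 0, 0.035], "twist": 0},
  {"jaw": 60, "travel": [0, 0, 0], "twist": 0},
  {"jaw": 40, "travel": [0, 0, 0], "twist": 0},
  {"jaw": 30, "travel": [0, 0, 0], "twist": 0},
  {"jaw": 30, "travel": [0, 0, 0], "twist": 0},
], squeeze=6)

```text
time: 4.12
tool_pos: [0.5024, -0.2464, 0.0177]
tool_rot: [3.142, 0.0, -3.033]
contact_force: [0.1, -0.2, 1.4]
opening: 0.0458
```

Request:
carry_out([
  {"jaw": 30, "travel": [0.02, 0, -0.07], "twist": 0},
  {"jaw": 30, "travel": [0.03, 0, -0.07], "twist": 0},
  {"jaw": 30, "travel": [0.03, 0, -0.07], "twist": 0},
  {"jaw": 30, "travel": [0.03, 0, -0.07], "twist": 0},
  {"jaw": 30, "travel": [0, 0, 0], "twist": 0},
  {"jaw": 30, "travel": [0, 0, 0], "twist": 0},
])

```text
time: 4.88
tool_pos: [0.4958, -0.247, 0.0344]
tool_rot: [3.142, 0.0, -3.033]
contact_force: [-0.4, -0.2, -1.8]
opening: 0.0461
```

```bash
python3 - <<'E'
from plan import *
st()
b=robot.read_camera("side");cv2.imwrite("pics/side2.png",b)
cv2.imwrite("pics/v4.png",cv2.resize(b[180:270,255:355],None,fx=6,fy=6,interpolation=cv2.INTER_CUBIC))
E
```

```text
4.88 [ 495.8 -247.    34.4] [ 3.142  0.    -3.033] [-0.41 -0.18 -1.76] [ 0.03 -0.03 -0.01] 46.1
```

View pics/v4.png

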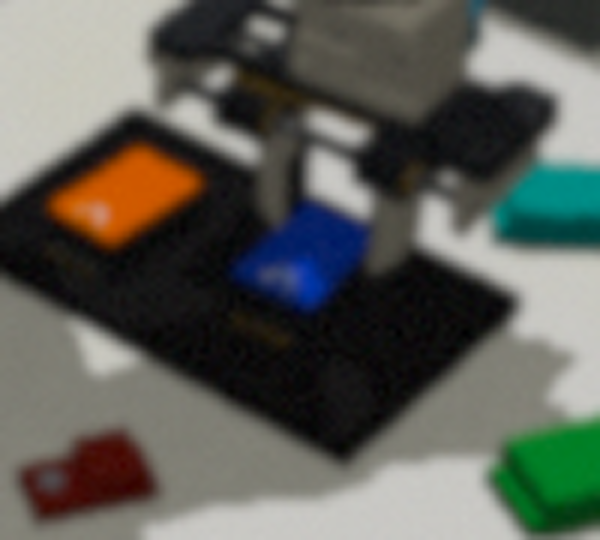

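```bash
cat > tilt.py <<'E'
from h import *
from scipy.optimize import minimize
def fit(fn,roi,tcp,yaw,gz=(13,24)):
    """fit tilt and grip x of the pack from the blue label in the side view; pivot at grip"""
    im=cv2.imread(fn);hsv=cv2.cvtColor(im,cv2.COLOR_BGR2HSV);m=cv2.inRange(hsv,(105,110,50),(132,255,255))
    M=np.zeros_like(m);M[roi[2]:roi[3],roi[0]:roi[1]]=m[roi[2]:roi[3],roi[0]:roi[1]]
    M=cv2.morphologyEx(M,cv2.MORPH_CLOSE,np.ones((5,5)))
    f=cv2.GaussianBlur(M/255.,(0,0),1)
    def model(v):
        th,gx,dz,dy=v;c,s=np.cos(th),np.sin(th);pts=[]
        for x,y in((-36,-23),(36,-23),(36,23),(-36,23)):
            X,Z=x-gx,24-18;xx=c*X-s*Z;zz=s*X+c*Z
            w=np.array([tcp[0]+np.cos(yaw)*xx-np.sin(yaw)*(y+dy),tcp[1]+np.sin(yaw)*xx+np.cos(yaw)*(y+dy),tcp[2]+5+dz+zz])/1000
            pts.append(proj("side",w))
        k=np.zeros_like(M);cv2.fillPoly(k,[np.round(np.array(pts)*16).astype(np.int32)],255,shift=4);return cv2.GaussianBlur(k/255.,(0,0),1)
    best=[]
    for th in np.radians(np.arange(-4,32,1)):
      for gx in range(16,32,2):
        for dz in(-3,0,3):
          for dy in (-3,0,3):
            best.append((((model((th,gx,dz,dy))-f)**2).sum(),round(np.degrees(th)),gx,dz,dy))
    best.sort();return best[:6],M.sum()/255
E
python3 - <<'E'
from tilt import *
print(fit("pics/side2.png",(285,330,205,240),(495.8,-247.0,34.4),.108))
for n,p in(("toe tilt",(437,-253,8)),("toe level",(430,-253,24)),("toe level tcp-high",(430,-253,24))):print(n,proj("side",np.array(p)/1000))
E
```

```text
Traceback (most recent call last):
  File "tilt.py", line 21, in fit
    best.append((((model((th,gx,dz,dy))-f)**2).sum(),round(np.degrees(th)),gx,dz,dy))
                   ~~~~~^^^^^^^^^^^^^^^
  File "tilt.py", line 14, in model
    pts.append(proj("side",w))
               ~~~~^^^^^^^^^^
  File "h.py", line 8, in proj
    c=robot.calibration(cam);K=np.array(c["intrinsics"]);T=np.linalg.inv(np.array(c["cam_to_world"]))
ValueError: time passes only in moves, steps and waits
```

```bash
sed -i 's/^from cell import robot/from cell import robot\nfrom functools import lru_cache\ncal=lru_cache(None)(lambda n:robot.calibration(n))/; s/c=robot.calibration(cam)/c=cal(cam)/' h.py
python3 - <<'E'
from tilt import *
print(fit("pics/side2.png",(285,330,205,240),(495.8,-247.0,34.4),.108))
for n,p in(("toe tilt",(437,-253,8)),("toe level",(430,-253,24))):print(n,proj("side",np.array(p)/1000))
E
```

```text
([(np.float64(5.625739656509157), 0, 28, 0, 0), (np.float64(5.625739656509157), 1, 24, -3, 3), (np.float64(5.838920191832596), 1, 22, -3, 0), (np.float64(6.182848867873533), -1, 30, 0, 0), (np.float64(6.61228600785269), 1, 28, 0, 0), (np.float64(6.61228600785269), 2, 24, -3, 3)], np.float64(256.0))
toe tilt [298.77759771 237.44378508]
toe level [297.48975593 234.37083244]
```

The pack came up level: the gold pads sit at row 234 and the label fit gives about 0°, so the pads held it against gravity. I'll loosen to 3 N so the tongue sags.

Request:
carry_out([
  {"jaw": 30, "travel": [0, 0, 0], "twist": 0},
  {"jaw": 30, "travel": [0, 0, 0.06], "twist": 0},
  {"jaw": 30, "travel": [0, 0, -0.06], "twist": 0},
  {"jaw": 30, "travel": [0, 0, 0], "twist": 0},
], squeeze=3)

```text
time: 5.42
tool_pos: [0.496, -0.2471, 0.0346]
tool_rot: [-3.141, 0.0, -3.033]
contact_force: [-0.1, 0.3, -0.9]
opening: 0.046
```

```bash
cat > look.py <<'E'
from tilt import *
import sys
from plan import st
def look(fn,roi):
    st();s=robot.observe();cv2.imwrite(fn,robot.read_camera("side"));t=s["tool_pos"]*1000;y=s["tool_rot"][2]+np.pi
    print(fit(fn,roi,t,(y+np.pi)%(2*np.pi)-np.pi))
    m=robot.regions_of("side","pack_toe");print([(r["score"],r["xy"]) for r in m])
E
python3 -c "
from look import *
look('pics/side3.png',(285,330,205,245))"
```

```text
5.42 [ 496.  -247.1   34.6] [-3.141  0.    -3.033] [-0.11  0.34 -0.9 ] [ 0.08 -0.01  0.  ] 46.0
([(np.float64(7.8713591415845965), 11, 28, 0, 0), (np.float64(7.8713591415845965), 12, 28, 0, 0), (np.float64(7.8713591415845965), 13, 28, 0, 0), (np.float64(8.180219397927571), 14, 28, 0, 0), (np.float64(8.225022713107025), 10, 26, -3, 0), (np.float64(8.225022713107025), 11, 26, -3, 0)], np.float64(309.0))
[(0.87, [394.2, 223.4]), (0.85, [350.6, 257.1]), (0.81, [307.1, 227.0]), (0.75, [351.1, 213.6])]
```

The pack now hangs at about 12–14° with the tongue down. I'll firm up the grip, lift and carry it to above the bay.

```bash
python3 -c "
from plan import *
plan([(496,-247,75,3.25),(505,-200,120,3.22),(563.3,243.8,120,3.1256)],step=42)"
```

```text
[-0.001, 0.001, -0.675] 0.002
-- (496, -247, 75, 3.25)
[-0.117, 0.381, -0.375] 0.143
[-0.111, 0.384, -0.375] 0.143
-- (505, -200, 120, 3.22)
[-0.141, 0.663, 0.0] 0.082
[-0.135, 0.665, 0.0] 0.082
[-0.129, 0.666, 0.0] 0.082
[-0.124, 0.667, 0.0] 0.082
[-0.118, 0.668, 0.0] 0.082
[-0.112, 0.669, 0.0] 0.082
[-0.106, 0.67, 0.0] 0.082
[-0.101, 0.67, 0.0] 0.082
[-0.095, 0.671, 0.0] 0.082
[-0.089, 0.672, 0.0] 0.082
[-0.084, 0.673, 0.0] 0.082
-- (563.3, 243.8, 120, 3.1256)
```

Request:
carry_out([
  {"jaw": 30, "travel": [0, 0, 0], "twist": 0},
  {"jaw": 30, "travel": [0, 0, 0], "twist": 0},
  {"jaw": 30, "travel": [0, 0, -0.17], "twist": 0},
  {"jaw": 30, "travel": [0, 0, -0.25], "twist": 0},
  {"jaw": 30, "travel": [0, 0, -0.25], "twist": 0},
], squeeze=20)

```text
time: 6.15
tool_pos: [0.4961, -0.2472, 0.0761]
tool_rot: [-3.141, 0.001, -3.033]
contact_force: [-0.4, -0.1, -0.6]
opening: 0.0455
```

Request:
carry_out([
  {"jaw": 30, "travel": [-0.11, 0.38, -0.37], "twist": 0.14},
  {"jaw": 30, "travel": [-0.11, 0.38, -0.37], "twist": 0.14},
  {"jaw": 30, "travel": [-0.14, 0.66, 0], "twist": 0.08},
  {"jaw": 30, "travel": [-0.135, 0.665, 0], "twist": 0.08},
  {"jaw": 30, "travel": [-0.13, 0.666, 0], "twist": 0.08},
  {"jaw": 30, "travel": [-0.124, 0.667, 0], "twist": 0.08},
  {"jaw": 30, "travel": [-0.12, 0.668, 0], "twist": 0.08},
  {"jaw": 30, "travel": [-0.11, 0.67, 0], "twist": 0.08},
])

```text
time: 7.15
tool_pos: [0.5362, 0.043, 0.1203]
tool_rot: [-3.142, 0.002, -3.113]
contact_force: [0.5, -0.4, -1.0]
opening: 0.0459
```

Request:
carry_out([
  {"jaw": 30, "travel": [-0.106, 0.67, 0], "twist": 0.08},
  {"jaw": 30, "travel": [-0.1, 0.67, 0], "twist": 0.08},
  {"jaw": 30, "travel": [-0.095, 0.67, 0], "twist": 0.08},
  {"jaw": 30, "travel": [-0.09, 0.67, 0], "twist": 0.08},
  {"jaw": 30, "travel": [-0.08, 0.67, 0], "twist": 0.08},
  {"jaw": 30, "travel": [0, 0, 0], "twist": 0},
  {"jaw": 30, "travel": [0, 0, 0], "twist": 0},
])

```text
time: 8.02
tool_pos: [0.5615, 0.2426, 0.1195]
tool_rot: [-3.141, 0.0, 3.129]
contact_force: [-0.2, -0.3, -1.5]
opening: 0.0454
```

```bash
python3 - <<'E'
from look import *
from plan import plan
look('pics/side4.png',(170,290,90,200))
b=cv2.imread('pics/side4.png');t=robot.read_camera("top");cv2.imwrite("pics/top4.png",t)
cv2.imwrite("pics/v5.png",np.hstack([cv2.resize(b[110:200,165:265],(400,360),interpolation=cv2.INTER_CUBIC),cv2.resize(t[130:238,130:250],(400,360),interpolation=cv2.INTER_CUBIC)]))
plan([(563.3,243.8,95,3.1256)])
E
```

```text
8.03 [561.5 242.6 119.5] [-3.141  0.     3.129] [-0.22 -0.34 -1.46] [ 0.05 -0.    0.01] 45.4
([(np.float64(162.48043435589938), 11, 30, 0, -3), (np.float64(162.48043435589938), 12, 30, 0, -3), (np.float64(163.85848721991655), 8, 28, -3, -3), (np.float64(163.85848721991655), 9, 28, -3, -3), (np.float64(163.85848721991655), 10, 26, -3, 0), (np.float64(163.85848721991655), 10, 28, -3, -3)], np.float64(318.0))
[(0.85, [393.3, 224.1]), (0.78, [354.4, 254.8]), (0.72, [352.1, 215.1]), (0.71, [209.7, 142.5])]
[-0.026, 0.032, 0.406] 0.018
-- (563.3, 243.8, 95, 3.1256)
```

View pics/v5.png

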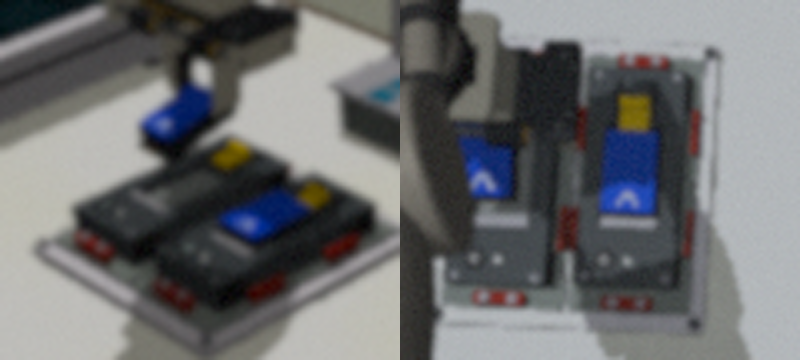

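The pack hangs tail-up above the empty bay (left panel (180,115); top panel label at (490,170) over the bay). Descending.

Request:
carry_out([
  {"jaw": 30, "travel": [-0.026, 0.032, 0.2], "twist": 0.02},
  {"jaw": 30, "travel": [0, 0, 0.2], "twist": 0},
  {"jaw": 30, "travel": [0, 0, 0.2], "twist": 0},
  {"jaw": 30, "travel": [0, 0, 0], "twist": 0},
  {"jaw": 30, "travel": [0, 0, 0], "twist": 0},
])

```text
time: 8.8
tool_pos: [0.5633, 0.245, 0.083]
tool_rot: [3.142, 0.0, 3.127]
contact_force: [0.6, 0.5, -1.2]
opening: 0.0455
```

Request:
carry_out([
  {"jaw": 30, "travel": [0, -0.015, 0.05], "twist": 0},
  {"jaw": 30, "travel": [0, 0, 0.05], "twist": 0},
  {"jaw": 30, "travel": [0, 0, 0.05], "twist": 0},
  {"jaw": 30, "travel": [0, 0, 0], "twist": 0},
])

```text
time: 9.3
tool_pos: [0.563, 0.2442, 0.0737]
tool_rot: [3.141, -0.0, 3.127]
contact_force: [-0.5, 0.7, -1.4]
opening: 0.0458
```

Request:
carry_out([
  {"jaw": 30, "travel": [0, 0, 0.04], "twist": 0},
  {"jaw": 30, "travel": [0, 0, 0.04], "twist": 0},
  {"jaw": 30, "travel": [0, 0, 0.03], "twist": 0},
  {"jaw": 30, "travel": [0, 0, 0], "twist": 0},
])

```text
time: 9.8
tool_pos: [0.5632, 0.2444, 0.0674]
tool_rot: [3.141, 0.0, 3.127]
contact_force: [0.8, 3.3, -1.3]
opening: 0.0458
```

Request:
carry_out([
  {"jaw": 30, "travel": [0, 0.015, 0], "twist": 0},
  {"jaw": 30, "travel": [0, 0, 0], "twist": 0},
])

```text
time: 10.05
tool_pos: [0.5631, 0.2446, 0.0673]
tool_rot: [-3.141, -0.0, 3.127]
contact_force: [0.7, 0.6, -2.0]
opening: 0.0456
```

Request:
carry_out([
  {"jaw": 30, "travel": [0, 0, 0.03], "twist": 0},
  {"jaw": 30, "travel": [0, 0, 0.02], "twist": 0},
  {"jaw": 30, "travel": [0, 0, 0], "twist": 0},
])

```text
time: 10.42
tool_pos: [0.5635, 0.2447, 0.0647]
tool_rot: [-3.141, 0.001, 3.127]
contact_force: [-0.3, -0.9, 1.5]
opening: 0.0455
```

Request:
carry_out([
  {"jaw": 30, "travel": [0.04, 0, -0.01], "twist": 0},
  {"jaw": 30, "travel": [0.04, 0, 0], "twist": 0},
  {"jaw": 30, "travel": [0, 0, 0], "twist": 0},
])

```text
time: 10.8
tool_pos: [0.558, 0.2451, 0.065]
tool_rot: [3.142, -0.001, 3.127]
contact_force: [-0.3, 0.3, 0.8]
opening: 0.0461
```

Request:
carry_out([
  {"jaw": 30, "travel": [0.025, 0, 0], "twist": 0},
  {"jaw": 30, "travel": [0, 0, 0], "twist": 0},
])

```text
time: 11.05
tool_pos: [0.5568, 0.2451, 0.0651]
tool_rot: [3.141, 0.0, 3.127]
contact_force: [1.1, -0.1, 1.3]
opening: 0.0454
```

Request:
carry_out([
  {"jaw": 30, "travel": [0.025, 0, 0], "twist": 0},
  {"jaw": 30, "travel": [0, 0, 0], "twist": 0},
])

```text
time: 11.3
tool_pos: [0.5553, 0.245, 0.065]
tool_rot: [3.142, -0.0, 3.127]
contact_force: [0.2, 0.1, -0.2]
opening: 0.0457
```

Request:
carry_out([
  {"jaw": 30, "travel": [0.02, 0, 0], "twist": 0},
  {"jaw": 30, "travel": [0, 0, 0], "twist": 0},
])

```text
time: 11.55
tool_pos: [0.5546, 0.2451, 0.0653]
tool_rot: [3.141, 0.001, 3.127]
contact_force: [1.1, 0.5, 1.0]
opening: 0.0457
```

Request:
carry_out([
  {"jaw": 30, "travel": [0.02, 0, 0], "twist": 0},
  {"jaw": 30, "travel": [0, 0, 0], "twist": 0},
])

```text
time: 11.8
tool_pos: [0.554, 0.2451, 0.0655]
tool_rot: [3.141, 0.002, 3.127]
contact_force: [5.4, -0.8, 1.7]
opening: 0.0457
```

Request:
carry_out([
  {"jaw": 30, "travel": [0.02, 0, 0], "twist": 0},
  {"jaw": 30, "travel": [0, 0, 0], "twist": 0},
])

```text
time: 12.05
tool_pos: [0.5528, 0.2451, 0.0656]
tool_rot: [3.141, 0.002, 3.127]
contact_force: [4.9, -0.9, 2.1]
opening: 0.0457
```

Spring contact felt at x≈0.554 (about 5 N). Now I'll rock the pack down in small steps, letting it turn in the pads.

Request:
carry_out([
  {"jaw": 30, "travel": [-0.01, 0, 0.03], "twist": 0},
  {"jaw": 30, "travel": [-0.01, 0, 0.03], "twist": 0},
  {"jaw": 30, "travel": [0, 0, 0], "twist": 0},
], squeeze=10)

```text
time: 12.42
tool_pos: [0.5542, 0.2452, 0.062]
tool_rot: [3.141, 0.003, 3.127]
contact_force: [5.3, -0.6, 2.0]
opening: 0.0457
```

Request:
carry_out([
  {"jaw": 30, "travel": [-0.01, 0, 0.03], "twist": 0},
  {"jaw": 30, "travel": [-0.01, 0, 0.03], "twist": 0},
  {"jaw": 30, "travel": [0, 0, 0], "twist": 0},
])

```text
time: 12.8
tool_pos: [0.5553, 0.2451, 0.0583]
tool_rot: [3.141, 0.003, 3.127]
contact_force: [6.5, -0.7, 1.4]
opening: 0.0457
```

```bash
python3 - <<'E'
from plan import *
st()
b=robot.read_camera("side");cv2.imwrite("pics/side5.png",b);t=robot.read_camera("top")
cv2.imwrite("pics/v6.png",np.hstack([cv2.resize(b[125:195,170:260],(540,420),interpolation=cv2.INTER_CUBIC),cv2.resize(t[160:230,140:180],(240,420),interpolation=cv2.INTER_CUBIC)]))
E
```

```text
12.8 [555.3 245.1  58.3] [3.141e+00 3.000e-03 3.127e+00] [ 6.51 -0.66  1.39] [-0.   -0.93  0.06] 45.7
```

View pics/v6.png

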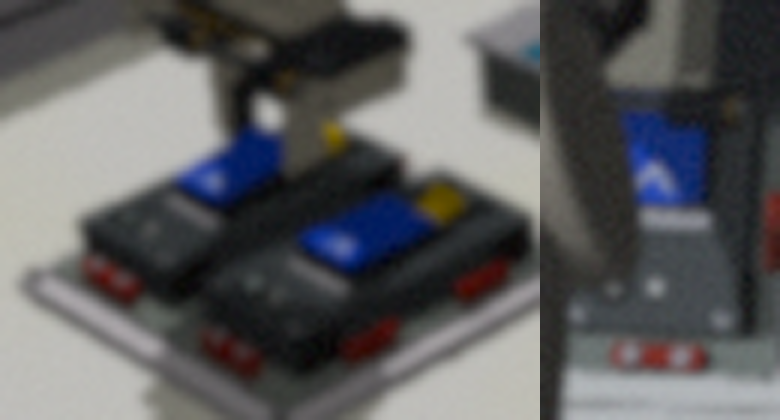

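Request:
carry_out([
  {"jaw": 30, "travel": [-0.003, 0, 0.025], "twist": 0},
  {"jaw": 30, "travel": [-0.003, 0, 0.025], "twist": 0},
  {"jaw": 30, "travel": [0, 0, 0], "twist": 0},
])

```text
time: 13.28
tool_pos: [0.5556, 0.2452, 0.0566]
tool_rot: [3.141, 0.003, 3.127]
contact_force: [1.8, -2.3, 10.4]
opening: 0.0456
```

The tail is touching its chamfer (Fz 10 N, Fx dropping). I'll ease up, push further back, then lower again.

Request:
carry_out([
  {"jaw": 30, "travel": [0, 0, -0.025], "twist": 0},
  {"jaw": 30, "travel": [0.025, 0, 0], "twist": 0},
  {"jaw": 30, "travel": [0, 0, 0], "twist": 0},
])

```text
time: 13.65
tool_pos: [0.554, 0.2452, 0.0567]
tool_rot: [3.141, 0.002, 3.127]
contact_force: [6.1, 0.2, 1.5]
opening: 0.046
```

Request:
carry_out([
  {"jaw": 30, "travel": [0.01, 0, 0.015], "twist": 0},
  {"jaw": 30, "travel": [0, 0, 0.015], "twist": 0},
  {"jaw": 30, "travel": [0, 0, 0], "twist": 0},
])

```text
time: 14.02
tool_pos: [0.5542, 0.2452, 0.0552]
tool_rot: [3.141, 0.004, 3.126]
contact_force: [7.4, -0.5, 2.4]
opening: 0.0459
```

Request:
carry_out([
  {"jaw": 30, "travel": [0, 0, 0.02], "twist": 0},
  {"jaw": 30, "travel": [0, 0, 0.015], "twist": 0},
  {"jaw": 30, "travel": [0, 0, 0], "twist": 0},
])

```text
time: 14.4
tool_pos: [0.5544, 0.2452, 0.0531]
tool_rot: [3.141, 0.004, 3.127]
contact_force: [8.5, -0.6, 3.0]
opening: 0.0459
```

Request:
carry_out([
  {"jaw": 30, "travel": [-0.005, 0, 0.02], "twist": 0},
  {"jaw": 30, "travel": [0, 0, 0.01], "twist": 0},
  {"jaw": 30, "travel": [0, 0, 0], "twist": 0},
])

```text
time: 14.78
tool_pos: [0.5546, 0.2452, 0.0513]
tool_rot: [3.141, 0.004, 3.127]
contact_force: [7.6, -0.7, 1.7]
opening: 0.0456
```

Request:
carry_out([
  {"jaw": 30, "travel": [-0.01, 0, 0.015], "twist": 0},
  {"jaw": 30, "travel": [-0.01, 0, 0.01], "twist": 0},
  {"jaw": 30, "travel": [0, 0, 0], "twist": 0},
])

```text
time: 15.15
tool_pos: [0.5549, 0.2451, 0.0494]
tool_rot: [3.141, 0.002, 3.126]
contact_force: [5.0, -0.4, 1.2]
opening: 0.0457
```

Request:
carry_out([
  {"jaw": 62, "travel": [0, 0, 0], "twist": 0},
  {"jaw": 62, "travel": [0, 0, 0], "twist": 0},
  {"jaw": 62, "travel": [0, 0, -0.2], "twist": 0},
  {"jaw": 62, "travel": [0, 0, -0.4], "twist": 0},
  {"jaw": 0, "travel": [0, 0, -0.1], "twist": 0},
  {"jaw": 0, "travel": [0, 0, 0], "twist": 0},
  {"jaw": 0, "travel": [0, 0, 0], "twist": 0},
])

```text
time: 16.02
tool_pos: [0.5534, 0.2449, 0.0904]
tool_rot: [-3.141, -0.001, 3.127]
contact_force: [-0.1, -0.2, -0.0]
opening: 0.0314
```

```bash
python3 - <<'E'
from plan import *
from m import blobs
st()
b=robot.read_camera("side");cv2.imwrite("pics/side6.png",b);t=robot.read_camera("top");cv2.imwrite("pics/top6.png",t)
blobs("side",b,(108,120,60),(130,255,255),.060,"blue",(170,260,120,200))
blobs("top",t,(108,120,60),(130,255,255),.060,"blue",(130,230,130,230))
blobs("side",b,(20,120,80),(35,255,255),.0565,"yellow",(170,260,120,200),10)
cv2.imwrite("pics/v7.png",np.hstack([cv2.resize(b[125:195,170:260],(540,420),interpolation=cv2.INTER_CUBIC),cv2.resize(t[160:230,140:180],(240,420),interpolation=cv2.INTER_CUBIC)]))
E
```

```text
16.02 [553.4 244.9  90.4] [-3.141e+00 -1.000e-03  3.127e+00] [-0.11 -0.18 -0.03] [ 0.08 -0.04  0.07] 31.4
side blue px [209.7 153.5] 115 cent [530.1 242.8  60. ] rect [533.7 243.2] [79.1 40.6] 0.6
side blue px [230.1 163.4] 156 cent [532.4 137.3  60. ] rect [535.6 137.5] [55.  78.3] 89.4
top blue px [198.4 181. ] 399 cent [533.3 134.6  60. ] rect [534. 135.] [48.7 72.1] 88.7
top blue px [159.3 185.5] 233 cent [517.7 243.8  60. ] rect [518.4 244.3] [47.4 45.7] 89.1
side yellow px [222.8 147.8] 33 cent [595.8 243.9  56.5] rect [595.7 244.7] [34.5 30. ] 9.4
side yellow px [242.9 158.2] 20 cent [592.4 134.2  56.5] rect [593.5 134.3] [28.  17.2] 26.5
```

View pics/v7.png

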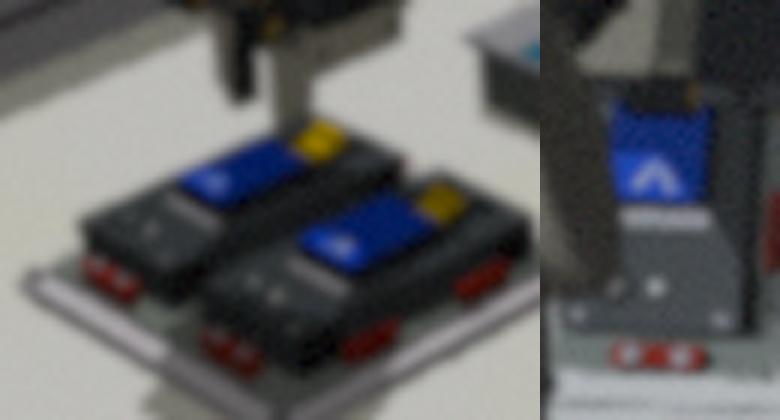

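The pack looks seated (left panel (240,170), same as its neighbour). I'll press lightly on the tail with shut fingers to check that it is flat.

Request:
carry_out([
  {"jaw": 0, "travel": [-0.1, 0, 0.2], "twist": 0},
  {"jaw": 0, "travel": [0, 0, 0.2], "twist": 0},
  {"jaw": 0, "travel": [0, 0, 0.06], "twist": 0},
  {"jaw": 0, "travel": [0, 0, 0], "twist": 0},
])

```text
time: 16.62
tool_pos: [0.5597, 0.2449, 0.0629]
tool_rot: [-3.141, -0.001, 3.127]
contact_force: [0.3, -1.3, -0.4]
opening: 0.0007
```

Request:
carry_out([
  {"jaw": 0, "travel": [0, 0, 0.02], "twist": 0},
  {"jaw": 0, "travel": [0, 0, 0.015], "twist": 0},
  {"jaw": 0, "travel": [0, 0, 0], "twist": 0},
])

```text
time: 17.0
tool_pos: [0.56, 0.245, 0.0616]
tool_rot: [3.141, 0.0, 3.127]
contact_force: [-0.1, -0.1, -0.3]
opening: 0.0002
```

Request:
carry_out([
  {"jaw": 0, "travel": [0, 0, 0.02], "twist": 0},
  {"jaw": 0, "travel": [0, 0, 0.01], "twist": 0},
  {"jaw": 0, "travel": [0, 0, 0], "twist": 0},
])

```text
time: 17.38
tool_pos: [0.5603, 0.245, 0.0602]
tool_rot: [3.141, 0.001, 3.127]
contact_force: [0.4, 0.2, 5.2]
opening: 0.0007
```

Request:
carry_out([
  {"jaw": 0, "travel": [0, 0, 0.01], "twist": 0},
  {"jaw": 0, "travel": [0, 0, 0], "twist": 0},
])

```text
time: 17.62
tool_pos: [0.5604, 0.245, 0.0602]
tool_rot: [3.141, 0.001, 3.127]
contact_force: [-0.6, -0.3, 8.7]
opening: 0.0008
```

Contact is firm at z=60.2, where a flat pack should be at 60.0, so the pack is flat. Now the lock: up, over behind the rib, and down to z≈57 (above the rails at 54, below the rib top at 60.8).

Request:
carry_out([
  {"jaw": 0, "travel": [0, 0, -0.3], "twist": 0},
  {"jaw": 0, "travel": [0, 0, -0.3], "twist": 0},
  {"jaw": 0, "travel": [-0.6, 0, 0], "twist": 0},
  {"jaw": 0, "travel": [-0.6, 0, 0], "twist": 0},
  {"jaw": 0, "travel": [0, 0, 0.3], "twist": 0},
  {"jaw": 0, "travel": [0, 0, 0.3], "twist": 0},
  {"jaw": 0, "travel": [0, 0, 0.03], "twist": 0},
  {"jaw": 0, "travel": [0, 0, 0], "twist": 0},
])

```text
time: 18.62
tool_pos: [0.6313, 0.2441, 0.0572]
tool_rot: [-3.142, -0.001, 3.127]
contact_force: [1.0, 0.5, 0.7]
opening: 0.0004
```

Request:
carry_out([
  {"jaw": 0, "travel": [0.1, 0, 0.01], "twist": 0},
  {"jaw": 0, "travel": [0.1, 0, 0], "twist": 0},
  {"jaw": 0, "travel": [0.03, 0, 0], "twist": 0},
  {"jaw": 0, "travel": [0, 0, 0], "twist": 0},
])

```text
time: 19.12
tool_pos: [0.6181, 0.2442, 0.057]
tool_rot: [3.141, 0.0, 3.127]
contact_force: [0.4, -0.4, 0.2]
opening: 0.0004
```

Request:
carry_out([
  {"jaw": 0, "travel": [0.03, 0, 0], "twist": 0},
  {"jaw": 0, "travel": [0.03, 0, 0], "twist": 0},
  {"jaw": 0, "travel": [0, 0, 0], "twist": 0},
])

```text
time: 19.5
tool_pos: [0.6149, 0.2442, 0.0568]
tool_rot: [3.141, 0.001, 3.127]
contact_force: [1.7, -0.2, -0.3]
opening: 0.0004
```

Request:
carry_out([
  {"jaw": 0, "travel": [0.03, 0, 0], "twist": 0},
  {"jaw": 0, "travel": [0.03, 0, 0], "twist": 0},
  {"jaw": 0, "travel": [0, 0, 0], "twist": 0},
])

```text
time: 19.88
tool_pos: [0.6108, 0.2442, 0.0567]
tool_rot: [-3.142, -0.0, 3.127]
contact_force: [0.8, 0.1, 0.1]
opening: 0.0002
```

Request:
carry_out([
  {"jaw": 0, "travel": [0.025, 0, 0], "twist": 0},
  {"jaw": 0, "travel": [0, 0, 0], "twist": 0},
])

```text
time: 20.12
tool_pos: [0.6093, 0.2443, 0.0567]
tool_rot: [3.142, -0.0, 3.127]
contact_force: [1.2, -0.2, -0.4]
opening: 0.0004
```

Request:
carry_out([
  {"jaw": 0, "travel": [0.02, 0, 0], "twist": 0},
  {"jaw": 0, "travel": [0.02, 0, 0], "twist": 0},
  {"jaw": 0, "travel": [0, 0, 0], "twist": 0},
])

```text
time: 20.5
tool_pos: [0.6085, 0.2443, 0.057]
tool_rot: [3.141, 0.004, 3.127]
contact_force: [6.6, -0.2, -1.0]
opening: 0.0006
```

Request:
carry_out([
  {"jaw": 0, "travel": [0.015, 0, 0], "twist": 0},
  {"jaw": 0, "travel": [0, 0, 0], "twist": 0},
])

```text
time: 20.75
tool_pos: [0.6083, 0.2443, 0.0572]
tool_rot: [3.141, 0.005, 3.126]
contact_force: [8.9, 0.2, -1.7]
opening: 0.0006
```

The lock stops hard at 0.608. I'll push slightly once more, then back off and compare it with the locked neighbour.

Request:
carry_out([
  {"jaw": 0, "travel": [0.015, 0, 0], "twist": 0},
  {"jaw": 0, "travel": [0, 0, 0], "twist": 0},
])

```text
time: 21.0
tool_pos: [0.6082, 0.2443, 0.0573]
tool_rot: [3.141, 0.007, 3.126]
contact_force: [10.2, -0.6, -3.4]
opening: 0.0001
```

Request:
carry_out([
  {"jaw": 0, "travel": [-0.2, 0, 0], "twist": 0},
  {"jaw": 0, "travel": [-0.1, 0, -0.4], "twist": 0},
  {"jaw": 0, "travel": [0, 0, -0.9], "twist": 0},
  {"jaw": 0, "travel": [0, 0.9, -0.4], "twist": 0},
  {"jaw": 0, "travel": [0, 0.9, 0], "twist": 0},
  {"jaw": 0, "travel": [0, 0.9, 0], "twist": 0},
  {"jaw": 0, "travel": [0, 0, 0], "twist": 0},
])

```text
time: 21.88
tool_pos: [0.6233, 0.4102, 0.1571]
tool_rot: [3.141, -0.003, 3.132]
contact_force: [-0.3, 0.0, 0.1]
opening: 0.0007
```

```bash
python3 - <<'E'
from plan import *
from m import blobs
st()
b=robot.read_camera("side");cv2.imwrite("pics/side7.png",b);t=robot.read_camera("top");cv2.imwrite("pics/top7.png",t)
for n,i in(("side",b),("top",t)):
    blobs(n,i,(108,120,60),(130,255,255),.060,"blue",(130,260,120,230))
    blobs(n,i,(20,120,80),(35,255,255),.0565,"yellow",(130,260,120,230),10)
    blobs(n,i,(8,120,80),(18,255,255),.029,"orange",None,15)
cv2.imwrite("pics/v8.png",np.hstack([cv2.resize(b[125:195,170:260],(400,311),interpolation=cv2.INTER_CUBIC),cv2.resize(t[150:220,135:225],(400,311),interpolation=cv2.INTER_CUBIC)]))
E
```

```text
21.88 [623.3 410.2 157.1] [ 3.141e+00 -3.000e-03  3.132e+00] [-0.33  0.    0.09] [ 0.01 -0.05  0.01] 0.7
side blue px [210.  152.9] 122 cent [533.4 244.9  60. ] rect [536.2 244.7] [74.3 44.1] 1.1
side blue px [230.4 163.2] 180 cent [534.2 137.6  60. ] rect [536.8 137. ] [55.9 80.8] 89.4
side blue px [149.1 175.9] 47 cent [290.3 278.1  60. ] rect [293.3 280.1] [96.9 16.4] 55.2
side yellow px [222.4 147.9] 25 cent [593.9 244.2  56.5] rect [593.7 243.4] [44.8 18.4] 33.7
side yellow px [243.1 157.9] 34 cent [594.1 135.1  56.5] rect [593.8 135.1] [42.9 21.6] 44.8
side orange px [275.4 212. ] 258 cent [ 461.6 -138.9   29. ] rect [ 462.2 -138.6] [52.7 79. ] 89.4
top blue px [159.5 180.6] 398 cent [531.8 244.2  60. ] rect [532.2 243.8] [47.9 73.5] 89.1
top blue px [198.5 180.9] 410 cent [533.5 134.1  60. ] rect [534.9 134.1] [71.9 48.5] 1.4
top yellow px [161.9 162.8] 85 cent [584.4 241.9  56.5] rect [585.1 242.7] [26.4 25.6] 1.4
top yellow px [199.8 163.2] 93 cent [585.9 133.9  56.5] rect [586.4 133.3] [29.4 28.9] 1.4
top orange px [294.  210.4] 426 cent [ 460.  -139.4   29. ] rect [ 459.9 -139.5] [72.7 46.3] 0.6
```

View pics/v8.png

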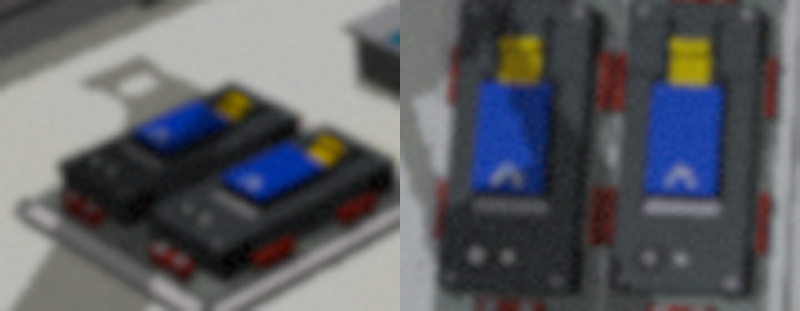

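Lock-to-pack offset is 52.6 mm here against 52.4 mm on the locked neighbour, so the lock is fully home. The orange pack hasn't moved.

```bash
python3 -c "
from cell import robot
print(robot.hand_in())"
```

```text
the job is handed in; nothing more can be done
None
```

The blue pack is in the empty bay, flat, with the lock pushed home over its ledge. I handed the job in at about 22 s of the 67 s allowed; no verdict is reported.

**How it went:** I gripped the pack near its tail and loosened to 3 N so the tongue sagged to about 12–14°. The tongue then went down to the bay floor and in under the lip against the sprung contacts, and I rocked the pack flat. On the way down the tail caught its chamfer at about 10 N; I eased off, pushed further back, and it then went in freely. The highest force I read was about 10 N, but I only read forces at the end of each move.

**Last checks:**
- **Flat:** pressing on the tail met firm contact at z = 60.2 mm, where a flat pack should be at 60.0 mm.
- **Lock:** it stopped hard at about 10 N, and the lock-to-pack distance from the top camera is 52.6 mm, against 52.4 mm on the neighbour that is already locked.
- **Undisturbed:** the orange pack moved less than 1 mm in both cameras. I did not measure the bystanders again.
- **Robot:** clear of everything, with no contact force.

**Disagreements:** the two cameras differ by 2–3 mm in position, so I relied on touch for the final fit. The first lift came up level instead of tilted, which loosening the grip corrected.

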